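Turn the medicine tray round for the hatch

ROBOT

A 7-joint arm with a two-finger parallel gripper is mounted at the origin on the work surface. World frame = base frame: x ahead of the robot, y to its left, z up, the work surface at z = 0. Lengths are in m, angles in rad, forces in N, time in s.
With the tool pointing down it reaches from about 0.4 to 0.875 m from the base axis. Payload 4.4 kg.
Tool frame: the origin (TCP) lies at the very end of the fingers, on their centre line; the grasp point (between the pads) lies 19 mm behind it; z points along the fingers, y is the line along which they close (so a half turn about z gives the same grasp; the last joint's range is limited). The gripper opens to 85 mm and grips with 20 to 120 N. Pads are 22 mm wide; open, the fingers measure 114 mm over their backs; the gripper's body (76 mm by 85 mm) begins 54 mm behind the grasp point. The pads swing forward as they close: fully open they stand 13 mm farther back than shut.
Start: joints at [1.133, 0.628, 0.038, 1.517, -0.027, 0.996, -0.02], TCP at [0.236, -0.606, 0.231] pointing down, gripper open.
Joint ranges: [-3.06, 3.06], [-0.37, 2.12], [-1.25, 1.32], [0.18, 2.47], [-1.1, 4.24], [0.23, 1.98], [-2.94, 2.94]. Speed limits (rad/s): [2.57, 2.57, 3.14, 3.14, 3.14, 3.14, 3.14].

INTERFACE

Orientations are given as a unit quaternion [w, x, y, z].
In Python, from rig import ctrl gives the robot as it stands.
- The arm moves only by the shell command python3 -m crank 'ROWS'. ROWS is JSON, a list of rows, each an object of numbers: "x", "y", "z": the shift along the tool's x, y, z in cm; "wx", "wy", "wz": the turn, a rotation vector about the tool's x, y, z in rad; "hand": the closure in counts, from 0 (fully open) to 255 (shut). In form: [{"x": .., "y": .., "z": .., "wx": .., "wy": .., "wz": .., "hand": ..}, ...]. A call has 1 to 20 rows; each row is the pose to reach, as a shift and turn from the pose commanded when the call began, along the tool's axes at that moment; what a row does not reach only later rows make up. A row lasts 1/8 s, in which the tool goes at most 62.5 mm and 10.7 degrees, less where a joint would pass 70% of its speed; a pose out of reach is approached as far as the arm can. A call with a gripper value outside its range is refused whole. The fingers move at their own pace and stop on an object; the grip force is fixed at half the most. Time passes only in rows, so rows that repeat a pose let the fingers close. It gives the time, the measured TCP pose, the force, the opening and the grip force at its end, in the units of the state.
- ctrl.observe(): the state, without advancing time (a new reading comes with each control period).
- ctrl.camera(name): name is "scene" or "top"; returns a dict with "img" (384x512x3 uint8, blue, green, red), "fov_y" (degrees; the focal length in pixels is half the picture's height over the tangent of half this angle, whatever the lens; pixels are square), "cx", "cy" (the principal point, pixels), "world_from_camera" (4x4, takes a point from camera to world coordinates). Camera axes: x right, y down, z forward; pixel columns grow to the right and rows downward; lengths in m; the calibration is good to about 2 mm. A picture is of the moment at which its call begins. There is no depth.
- ctrl.job_done(): hands the job in; it is judged then, once.
The state is a dict: "clock": time; "joint_positions": joint angles; "joint_velocities": joint speeds; "tau": joint torques, N m; "tool_pos": TCP position; "eef_rot": TCP orientation; "ft_force": force on the tool from outside, world axes, zero at the start; "moment": the same for the moment, N m; "width": finger opening in m; "grip_force": force on a finger pad.
Only numpy, scipy, OpenCV 4.12 (cv2) and the standard library are available. Lean on these libraries where they do the work, as an engineer would, in place of code of your own. Each camera call takes 0.05 s, during which the arm holds its last target. There are 200 camera calls.

TASK

The long medicine tray lies the wrong way round: turn it end for end and leave it lying wholly on the grey mat, with its blue end at the mat's blue stripe. Drag it round by its finger wells (or lift it level), keep the three pots in its middle compartment, and do not tip it, strike the rail or the stack of meal trays, or shift the lunch box or the gel bottle.

Things in the scene. Friction and masses are not known exactly. Their poses are not given: they have to be found in the camera images.
- tray: loose white plastic medicine tray with one blue end (+x): 200 long (x), 100 wide (y), 30 high, flat underside, about 0.35 kg; 1 to 3 N slides it. Origin: centre of the underside. Floor 4 thick. Middle: open compartment 84 (x) by 92 (y) inside, walls 4 thick, holding three loose pots. Each end: a block 58 long (x), 100 wide, with a square finger well open at the top
- blue_well (a point): centre of the floor of the finger well in the blue end, 4 above the tray's underside, 71 from its centre. Well 50 by 50 inside, 26 deep: fingers put into it can drag the tray over the counter. Its walls are 4 thick towards the tray's end and middle; the ribs at its sides (+-y) are 25 thick, 58 long, and can be pinched from above
- white_well (a point): the same in the white end: centre of the floor of its finger well, 71 mm from the tray's centre
- corner1 (a point): lower corner of the tray at the blue end, on its +y side
- corner2 (a point): lower corner of the tray at the blue end, on its -y side
- corner3 (a point): lower corner of the tray at the white end, on its +y side
- corner4 (a point): lower corner of the tray at the white end, on its -y side
- mat: the tray's place: grey rectangle let flush into the counter (nothing to catch on), 270 (its x) by 170 (its y), with a blue stripe 28 wide along its +x edge, the edge towards the glazed hatch on the robot's right. Origin: its centre, at counter height
- pot1: loose lidded ointment pot, 31 mm across, 22 mm high, 20 g, in the tray's middle compartment. Origin: centre of its underside. Orange lid
- pot2: loose lidded ointment pot, 31 mm across, 22 mm high, 20 g, in the tray's middle compartment. Origin: centre of its underside. Green lid
- pot3: loose lidded ointment pot, 31 mm across, 22 mm high, 20 g, in the tray's middle compartment. Origin: centre of its underside. Yellow lid
- rail: low aluminium rail fixed to the counter on the far side of the mat and the tray, parallel to the mat's long side: 340 long (its x), 16 thick (its y), top 40 above the counter, on three short legs. Beyond it stand glasses and a tall jug. Origin: centre of its foot, at counter height. It leaves hardly any room, often too little, to spin the tray on the spot where it starts: bring the tray nearer the robot while turning it
- stack: fixed stack of five white meal trays, 130 (its x) by 170 (its y), 52 high, left of the mat. Origin: centre of its underside
- lunchbox: loose blue lidded lunch box, 108 (x) by 83 (y), 50 high, right of the mat. Leave it alone. Origin: centre of its underside
- gel: loose green hand gel bottle, 60 across, 160 high, to the far right of the mat. Leave it alone. Origin: centre of its underside
Mind the look-alikes: they are no part of the job. There is more than one size of the tray; the one meant has the size given above.

How it is judged:
By the outcome, as a careful person would: the job done as asked, in the order asked, and still so for the second after the job is handed in, with the robot touching nothing.
It also fails if it takes over 61 s, if anything falls off the work surface, if the arm or the gripper's body presses on something with over 40 N, if the wrist force passes 120 N, or if a joint passes its speed limit or range.

## Working session

There is one attempt and no reset: what is moved stays moved. The work goes in short steps, Python scripts to look and compute and a shell command to move; the robot and the scene stay as the last step left them, time stands still between calls to the robot, and variables do not carry over. Pictures are saved under pics/ and viewed, at most 10 in all, crops included, and the job is handed in when it is done.

```bash
mkdir -p pics; cat > h.py <<'E'
import numpy as np,cv2
from rig import ctrl
def cam(n,f=None):
    c=ctrl.camera(n)
    if f: cv2.imwrite('pics/'+f,c['img'])
    return c
def ray(c,u,v,z):
    f=192/np.tan(np.radians(c['fov_y'])/2);T=np.array(c['world_from_camera'])
    d=T[:3,:3]@np.array([(u-c['cx'])/f,(v-c['cy'])/f,1.]);o=T[:3,3]
    return o+d*(z-o[2])/d[2]
E
python3 - <<'E'
from h import *
a=cam('top','top1.png');b=cam('scene','scene1.png')
for c in(a,b):print(c['fov_y'],c['cx'],c['cy'],np.round(c['world_from_camera'],3).tolist())
s=ctrl.observe();print(s['tool_pos'],s['eef_rot'],s['width'],s['ft_force'])
E
```

```text
57.16685118892713 256.34488028161735 189.63082790949485 [[0.009, -0.989, 0.149, 0.403], [-1.0, -0.011, -0.012, 0.029], [0.014, -0.148, -0.989, 0.976], [0.0, 0.0, 0.0, 1.0]]
57.83129007651134 259.7167641557586 188.16670758745514 [[0.686, 0.569, -0.453, 0.9], [0.727, -0.521, 0.447, -0.358], [0.018, -0.636, -0.771, 0.684], [0.0, 0.0, 0.0, 1.0]]
[ 0.2359602  -0.60504599  0.23044616] [-8.69273159e-04  9.82769229e-01  1.84834675e-01 -1.73298875e-04] 0.085452642372877 [ 0.00130278  0.30250091 -0.52451929]
```

View pics/top1.png

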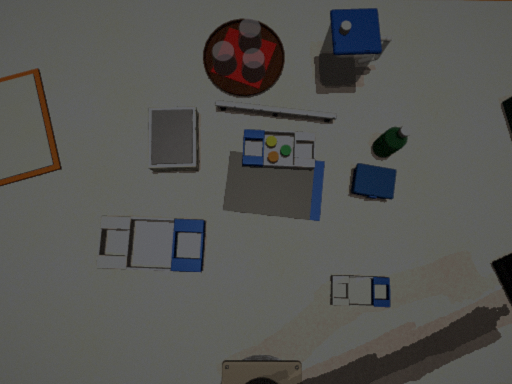

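View pics/scene1.png

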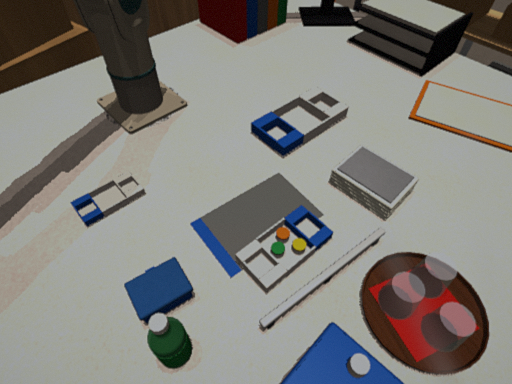

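The top view shows the tray with pots at about (279,149), blue end left. The mat is around (275,185) with its stripe on the right, and the rail runs just above the tray. The other two trays are look-alikes.

```bash
python3 - <<'E'
from h import *
c=cam('top');im=c['img']
cv2.imwrite('pics/crop1.png',cv2.resize(im[85:235,195:345],None,fx=4,fy=4,interpolation=cv2.INTER_CUBIC))
h=cv2.cvtColor(im,cv2.COLOR_BGR2HSV)
m=cv2.inRange(h,(100,120,40),(130,255,255))
n,l,st,ce=cv2.connectedComponentsWithStats(m)
for i in range(1,n):
    if st[i,4]<60: continue
    cs=cv2.findContours((l==i).astype(np.uint8),cv2.RETR_EXTERNAL,2)[0][0]
    r=cv2.boxPoints(cv2.minAreaRect(cs))
    print(st[i],r.round(1).tolist(),[ray(c,*p,0)[:2].round(3).tolist() for p in r],[ray(c,*p,.03)[:2].round(3).tolist() for p in r])
for nm,lo,hi,z in(('or',(5,150,100),(18,255,255),.022),('ye',(22,130,100),(34,255,255),.022),('gr',(45,120,60),(80,255,255),.022)):
    q=cv2.inRange(h,lo,hi);q[:120]=0;q[175:]=0;q[:,:240]=0;q[:,320:]=0
    M=cv2.moments(q);print(nm,M['m00']/255,ray(c,M['m10']/M['m00'],M['m01']/M['m00'],z) if M['m00'] else 0)
E
```

```text
[ 331    9   51   45 1954] [[330.1000061035156, 10.100000381469727], [378.8999938964844, 7.5], [381.29998779296875, 52.0], [332.3999938964844, 54.599998474121094]] [[1.105, -0.203], [1.116, -0.352], [0.97, -0.353], [0.96, -0.206]] [[1.083, -0.195], [1.094, -0.341], [0.953, -0.341], [0.942, -0.199]]
[242 130  23  36 380] [[241.6999969482422, 163.8000030517578], [244.0, 129.0], [264.20001220703125, 130.3000030517578], [262.0, 165.10000610351562]] [[0.623, 0.059], [0.726, 0.054], [0.723, -0.004], [0.62, 0.001]] [[0.617, 0.058], [0.716, 0.053], [0.713, -0.003], [0.614, 0.002]]
[310 161  14  60 552] [[309.3999938964844, 219.39999389648438], [314.5, 160.39999389648438], [323.79998779296875, 161.1999969482422], [318.70001220703125, 220.1999969482422]] [[0.468, -0.131], [0.636, -0.148], [0.634, -0.174], [0.466, -0.157]] [[0.466, -0.126], [0.628, -0.142], [0.627, -0.168], [0.464, -0.151]]
[ 354  164   42   35 1147] [[352.79998779296875, 194.39999389648438], [357.20001220703125, 163.3000030517578], [396.20001220703125, 168.89999389648438], [391.70001220703125, 200.0]] [[0.539, -0.254], [0.629,
[... 237 characters left out ...]
0, 271.79998779296875]] [[0.328, 0.247], [0.467, 0.244], [0.463, 0.161], [0.324, 0.165]] [[0.33, 0.24], [0.465, 0.238], [0.461, 0.157], [0.326, 0.16]]
[373 277  16   8 111] [[373.0, 277.0], [388.0, 277.0], [388.0, 284.0], [373.0, 284.0]] [[0.314, -0.302], [0.314, -0.343], [0.295, -0.342], [0.295, -0.301]] [[0.316, -0.292], [0.317, -0.331], [0.299, -0.331], [0.298, -0.291]]
[373 285  17  22 140] [[373.0, 306.0], [373.0, 285.0], [389.0, 285.0], [389.0, 306.0]] [[0.238, -0.299], [0.292, -0.301], [0.293, -0.345], [0.238, -0.342]] [[0.243, -0.289], [0.296, -0.291], [0.296, -0.333], [0.243, -0.331]]
or 0.0 0
ye 2.0 [ 0.6874774  -0.02125199  0.022     ]
gr 69.0 [ 0.65973374 -0.06233588  0.022     ]
```

View pics/crop1.png

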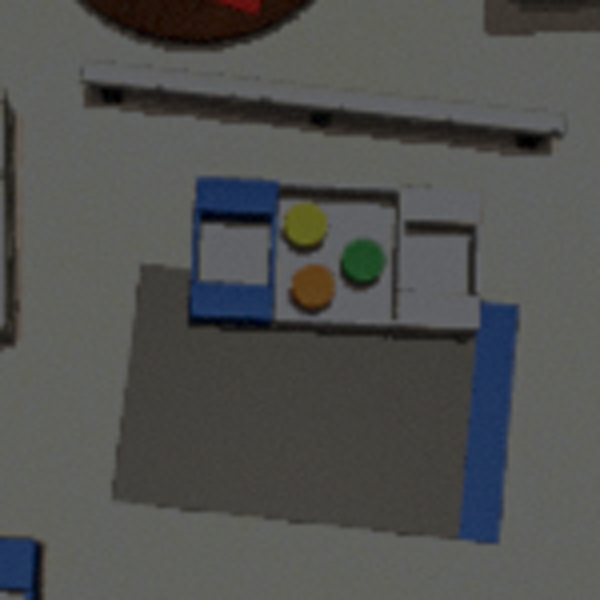

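The crop shows the tray top corners at about (197,177), (189,320), (479,329) and (480,188). The blue end is on the left and there is a gap to the rail. I'll pinch the white end wall, with one finger in its well.

```bash
cat >> h.py <<'E'
def shift(P,yaw):  # world target P, tool-y heading yaw -> row values from measured pose (tool vertical)
    from scipy.spatial.transform import Rotation as R
    s=ctrl.observe();q=s['eef_rot'];r=R.from_quat([q[1],q[2],q[3],q[0]]);M=r.as_matrix()
    d=r.inv().apply(np.array(P)-s['tool_pos'])*100
    y0=np.arctan2(M[1,1],M[0,1]);w=-(yaw-y0);w=(w+np.pi)%(2*np.pi)-np.pi
    return d.round(2),round(w,3)
E
python3 - <<'E'
from h import *
c=cam('top')
g=lambda x,y,z:ray(c,195+x/4,85+y/4,z)[:2]
A,B,C,D=[g(*p,.03) for p in((197,177),(189,320),(479,329),(480,188))]
ctr=(A+B+C+D)/4;ax=(A+B-C-D)/2
print('tray',ctr,np.linalg.norm(ax),np.linalg.norm((A+D-B-C)/2),np.degrees(np.arctan2(ax[1],ax[0])))
m=[g(*p,0) for p in((518,306),(499,543),(113,498),(140,264))]
e=(m[0]+m[1]-m[2]-m[3])/2
print('mat',np.mean(m,0),np.linalg.norm(e),np.degrees(np.arctan2(e[1],e[0])),np.linalg.norm((m[0]+m[3]-m[1]-m[2])/2))
print('rail near bottom ~',g(85,80,.04),g(565,132,.04),'stack',ray(c,197,110,.052),ray(c,197,167,.052))
u=ax/np.linalg.norm(ax);w=ctr-.098*u
print('wall',w)
for z in(.12,.010):print(shift([*w,z],np.arctan2(-u[1],-u[0])))
E
```

```text
tray [ 0.66184768 -0.04471255] 0.19843386778847535 0.1012211920659804 88.66517358077053
mat [ 0.56266042 -0.03373366] 0.2699571529902141 -95.9387881293683 0.1684855306983774
rail near bottom ~ [0.78079851 0.13108845] [ 0.74770075 -0.20307924] stack [0.76083101 0.18206069 0.052     ] [0.60143334 0.17665335 0.052     ]
wall [ 0.65956477 -0.14268595]
(array([ 56.26, -27.69,  11.11]), np.float64(0.395))
(array([ 56.26, -27.68,  22.11]), np.float64(0.395))
```

```bash
python3 -m crank '[{"x":6,"y":-3,"z":0,"wz":0.05,"hand":100},{"x":12,"y":-6,"z":0,"wz":0.1,"hand":100},{"x":18,"y":-9,"z":0,"wz":0.15,"hand":100},{"x":24,"y":-12,"z":0,"wz":0.2,"hand":100},{"x":30,"y":-15,"z":0,"wz":0.25,"hand":100},{"x":36,"y":-18,"z":1,"wz":0.3,"hand":100},{"x":42,"y":-21,"z":3,"wz":0.35,"hand":100},{"x":48,"y":-24,"z":6,"wz":0.395,"hand":100},{"x":53,"y":-26,"z":9,"wz":0.395,"hand":100},{"x":56.3,"y":-27.7,"z":11,"wz":0.395,"hand":100},{"x":56.3,"y":-27.7,"z":14,"wz":0.395,"hand":100},{"x":56.3,"y":-27.7,"z":14,"wz":0.395,"hand":100},{"x":56.3,"y":-27.7,"z":14,"wz":0.395,"hand":100}]'
python3 - <<'E'
from h import *
a=cam('top')['img'];b=cam('scene')['img']
cv2.imwrite('pics/p2.png',np.hstack([cv2.resize(a[95:215,215:335],(400,400)),cv2.resize(b[180:310,215:345],(400,400))]))
print(shift([.6596,-.1427,.010],np.radians(-91.3)))
E
```

```text
(array([ 56.27, -27.71,  22.12]), np.float64(0.394))$[0]: bad value
```

View pics/p2.png

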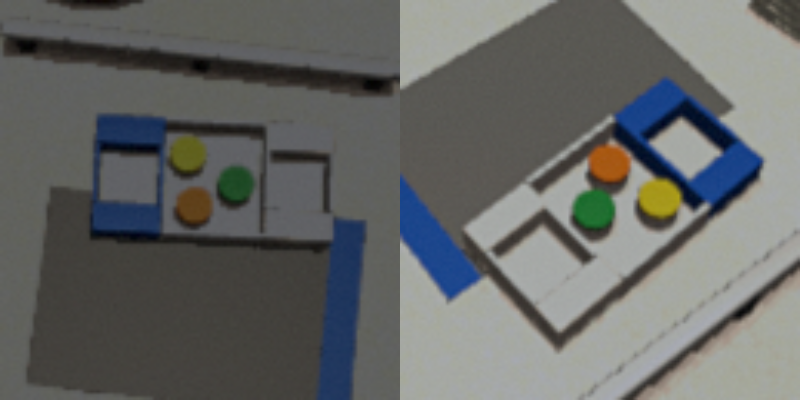

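The call was refused and nothing moved, so the picture shows the scene unchanged. The rows probably need every field.

```bash
python3 -m crank '[{"x":6,"y":-3,"z":0,"wx":0,"wy":0,"wz":0.05,"hand":100},{"x":12,"y":-6,"z":0,"wx":0,"wy":0,"wz":0.1,"hand":100},{"x":18,"y":-9,"z":0,"wx":0,"wy":0,"wz":0.15,"hand":100},{"x":24,"y":-12,"z":0,"wx":0,"wy":0,"wz":0.2,"hand":100},{"x":30,"y":-15,"z":0,"wx":0,"wy":0,"wz":0.25,"hand":100},{"x":36,"y":-18,"z":1,"wx":0,"wy":0,"wz":0.3,"hand":100},{"x":42,"y":-21,"z":3,"wx":0,"wy":0,"wz":0.35,"hand":100},{"x":48,"y":-24,"z":6,"wx":0,"wy":0,"wz":0.395,"hand":100},{"x":53,"y":-26,"z":9,"wx":0,"wy":0,"wz":0.395,"hand":100},{"x":56.3,"y":-27.7,"z":11,"wx":0,"wy":0,"wz":0.395,"hand":100},{"x":56.3,"y":-27.7,"z":14,"wx":0,"wy":0,"wz":0.395,"hand":100},{"x":56.3,"y":-27.7,"z":14,"wx":0,"wy":0,"wz":0.395,"hand":100},{"x":56.3,"y":-27.7,"z":14,"wx":0,"wy":0,"wz":0.395,"hand":100}]'
python3 - <<'E'
from h import *
a=cam('top')['img'];b=cam('scene')['img']
cv2.imwrite('pics/p3.png',np.hstack([cv2.resize(a[95:215,215:335],(400,400)),cv2.resize(b[180:310,215:345],(400,400))]))
print(shift([.6596,-.1427,.010],np.radians(-91.3)))
E
```

```text
clock: 1.92
tool_pos: [0.6598, -0.145, 0.0923]
eef_rot: [0.001, 1.0, -0.012, 0.0]
ft_force: [0.3, -0.5, 0.8]
width: 0.0518
grip_force: 0.0
(array([-0.1 , -0.3 ,  8.34]), np.float64(-0.003))
```

View pics/p3.png

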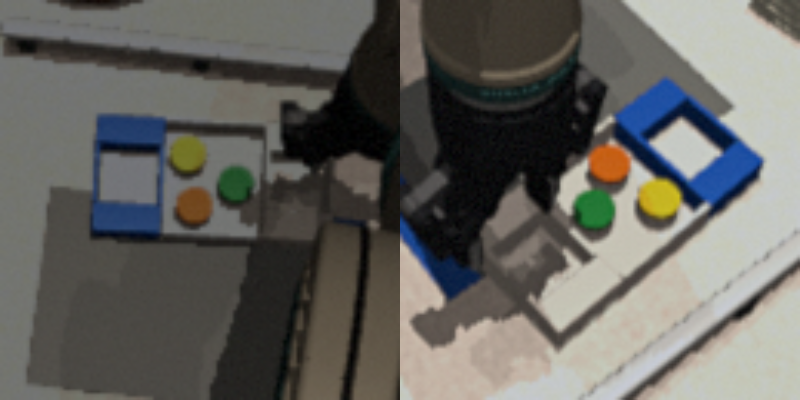

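The gripper is above the white end. One finger is over the well and the other is beyond the end wall. Descending and pinching next.

```bash
python3 -m crank '[{"x":0,"y":-0.2,"z":3,"wx":0,"wy":0,"wz":0,"hand":100},{"x":-0.1,"y":-0.2,"z":5,"wx":0,"wy":0,"wz":0,"hand":100},{"x":-0.1,"y":-0.2,"z":6.5,"wx":0,"wy":0,"wz":0,"hand":100},{"x":-0.1,"y":-0.2,"z":7.5,"wx":0,"wy":0,"wz":0,"hand":100},{"x":-0.1,"y":-0.2,"z":8.2,"wx":0,"wy":0,"wz":0,"hand":100},{"x":-0.1,"y":-0.2,"z":8.2,"wx":0,"wy":0,"wz":0,"hand":100},{"x":-0.1,"y":-0.2,"z":8.2,"wx":0,"wy":0,"wz":0,"hand":160},{"x":-0.1,"y":-0.2,"z":8.2,"wx":0,"wy":0,"wz":0,"hand":200},{"x":-0.1,"y":-0.2,"z":8.2,"wx":0,"wy":0,"wz":0,"hand":255},{"x":-0.1,"y":-0.2,"z":8.2,"wx":0,"wy":0,"wz":0,"hand":255},{"x":-0.1,"y":-0.2,"z":8.2,"wx":0,"wy":0,"wz":0,"hand":255},{"x":-0.1,"y":-0.2,"z":8.2,"wx":0,"wy":0,"wz":0,"hand":255}]'
```

```text
clock: 3.52
tool_pos: [0.6598, -0.1411, 0.0099]
eef_rot: [0.0, 1.0, -0.012, 0.001]
ft_force: [0.2, 0.1, 4.8]
width: 0.0023
grip_force: 60.7
```

```bash
python3 -m crank '[{"x":-0.5,"y":0,"z":0,"wx":0,"wy":0,"wz":0,"hand":255},{"x":-1.5,"y":0,"z":0,"wx":0,"wy":0,"wz":0,"hand":255},{"x":-2.5,"y":0,"z":0,"wx":0,"wy":0,"wz":0,"hand":255},{"x":-3.5,"y":0,"z":0,"wx":0,"wy":0,"wz":0,"hand":255},{"x":-4.5,"y":0,"z":0,"wx":0,"wy":0,"wz":0,"hand":255},{"x":-5.5,"y":0,"z":0,"wx":0,"wy":0,"wz":0,"hand":255},{"x":-6.5,"y":0,"z":0,"wx":0,"wy":0,"wz":0,"hand":255},{"x":-7.5,"y":0,"z":0,"wx":0,"wy":0,"wz":0,"hand":255},{"x":-8.5,"y":0,"z":0,"wx":0,"wy":0,"wz":0,"hand":255},{"x":-9.5,"y":0,"z":0,"wx":0,"wy":0,"wz":0,"hand":255},{"x":-10.5,"y":0,"z":0,"wx":0,"wy":0,"wz":0,"hand":255},{"x":-10.5,"y":0,"z":0,"wx":0,"wy":0,"wz":0,"hand":255}]'
python3 - <<'E'
from h import *
a=cam('top')['img'];b=cam('scene')['img']
cv2.imwrite('pics/p4.png',np.hstack([cv2.resize(a[95:235,195:335],(400,400)),cv2.resize(b[160:310,195:345],(400,400))]))
E
```

```text
clock: 5.03
tool_pos: [0.5526, -0.1386, 0.0098]
eef_rot: [-0.0, 1.0, -0.012, -0.001]
ft_force: [0.5, -1.0, 9.7]
width: 0.0023
grip_force: 61.5
```

View pics/p4.png

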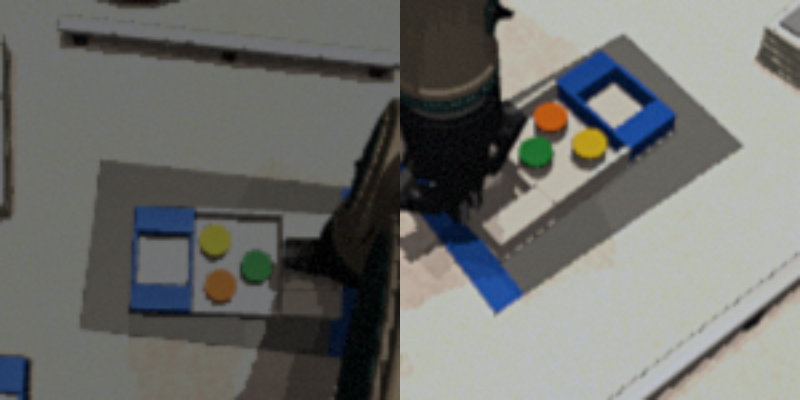

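The drag worked: the tray lies rigid in the grip on the mat with the pots in place, centre about (0.555,-0.041). I'll rotate it anticlockwise about its centre, raising 1 mm to ease the pressure.

```bash
python3 -m crank '[{"x":0.3,"y":0,"z":-0.1,"wx":0,"wy":0,"wz":-0.03,"hand":255},{"x":1.02,"y":-0.05,"z":-0.1,"wx":0,"wy":0,"wz":-0.105,"hand":255},{"x":2.04,"y":-0.21,"z":-0.1,"wx":0,"wy":0,"wz":-0.209,"hand":255},{"x":3.03,"y":-0.48,"z":-0.1,"wx":0,"wy":0,"wz":-0.314,"hand":255},{"x":3.99,"y":-0.85,"z":-0.1,"wx":0,"wy":0,"wz":-0.419,"hand":255},{"x":4.9,"y":-1.31,"z":-0.1,"wx":0,"wy":0,"wz":-0.524,"hand":255},{"x":5.76,"y":-1.87,"z":-0.1,"wx":0,"wy":0,"wz":-0.628,"hand":255},{"x":6.56,"y":-2.52,"z":-0.1,"wx":0,"wy":0,"wz":-0.733,"hand":255},{"x":7.28,"y":-3.24,"z":-0.1,"wx":0,"wy":0,"wz":-0.838,"hand":255},{"x":7.93,"y":-4.04,"z":-0.1,"wx":0,"wy":0,"wz":-0.942,"hand":255},{"x":8.49,"y":-4.9,"z":-0.1,"wx":0,"wy":0,"wz":-1.047,"hand":255},{"x":8.95,"y":-5.81,"z":-0.1,"wx":0,"wy":0,"wz":-1.152,"hand":255},{"x":9.32,"y":-6.77,"z":-0.1,"wx":0,"wy":0,"wz":-1.257,"hand":255},{"x":9.59,"y":-7.76,"z":-0.1,"wx":0,"wy":0,"wz":-1.361,"hand":255},{"x":9.75,"y":-8.78,"z":-0.1,"wx":0,"wy":0,"wz":-1.466,"hand":255},{"x":9.79,"y":-9.46,"z":-0.1,"wx":0,"wy":0,"wz":-1.536,"hand":255},{"x":9.79,"y":-9.46,"z":-0.1,"wx":0,"wy":0,"wz":-1.536,"hand":255}]'
python3 - <<'E'
from h import *
a=cam('top')['img'];b=cam('scene')['img']
cv2.imwrite('pics/p5.png',np.hstack([cv2.resize(a[75:235,195:355],(400,400)),cv2.resize(b[120:310,175:365],(400,400))]))
E
```

```text
clock: 7.25
tool_pos: [0.6526, -0.0466, 0.0099]
eef_rot: [-0.001, 0.727, 0.687, -0.001]
ft_force: [0.0, -1.4, 3.2]
width: 0.0023
grip_force: 60.8
```

View pics/p5.png

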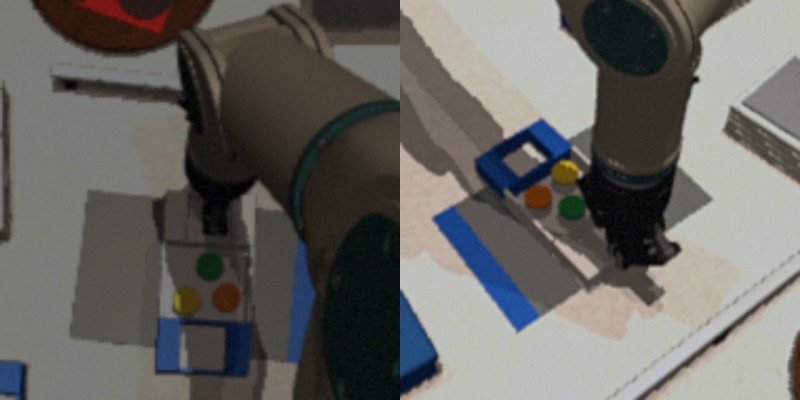

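It is a quarter turn in, with the blue end now towards the robot and the pots in place. Rotating the second quarter, with a small correction at the end.

```bash
python3 -m crank '[{"x":0.3,"y":0,"z":0,"wx":0,"wy":0,"wz":-0.03,"hand":255},{"x":1.02,"y":-0.05,"z":0,"wx":0,"wy":0,"wz":-0.105,"hand":255},{"x":2.04,"y":-0.21,"z":0,"wx":0,"wy":0,"wz":-0.209,"hand":255},{"x":3.03,"y":-0.48,"z":0,"wx":0,"wy":0,"wz":-0.314,"hand":255},{"x":3.99,"y":-0.85,"z":0,"wx":0,"wy":0,"wz":-0.419,"hand":255},{"x":4.9,"y":-1.31,"z":0,"wx":0,"wy":0,"wz":-0.524,"hand":255},{"x":5.76,"y":-1.87,"z":0,"wx":0,"wy":0,"wz":-0.628,"hand":255},{"x":6.56,"y":-2.52,"z":0,"wx":0,"wy":0,"wz":-0.733,"hand":255},{"x":7.28,"y":-3.24,"z":0,"wx":0,"wy":0,"wz":-0.838,"hand":255},{"x":7.93,"y":-4.04,"z":0,"wx":0,"wy":0,"wz":-0.942,"hand":255},{"x":8.49,"y":-4.9,"z":0,"wx":0,"wy":0,"wz":-1.047,"hand":255},{"x":8.95,"y":-5.81,"z":0,"wx":0,"wy":0,"wz":-1.152,"hand":255},{"x":9.32,"y":-6.77,"z":0,"wx":0,"wy":0,"wz":-1.257,"hand":255},{"x":9.59,"y":-7.76,"z":0,"wx":0,"wy":0,"wz":-1.361,"hand":255},{"x":9.75,"y":-8.78,"z":0,"wx":0,"wy":0,"wz":-1.466,"hand":255},{"x":9.79,"y":-9.34,"z":0,"wx":0,"wy":0,"wz":-1.524,"hand":255},{"x":9.4,"y":-9.0,"z":0,"wx":0,"wy":0,"wz":-1.524,"hand":255},{"x":9.0,"y":-8.7,"z":0,"wx":0,"wy":0,"wz":-1.524,"hand":255},{"x":9.0,"y":-8.7,"z":0,"wx":0,"wy":0,"wz":-1.524,"hand":255}]'
python3 - <<'E'
from h import *
a=cam('top')['img'];b=cam('scene')['img']
cv2.imwrite('pics/p6.png',np.hstack([cv2.resize(a[75:235,195:355],(400,400)),cv2.resize(b[120:310,175:365],(400,400))]))
E
```

```text
clock: 9.72
tool_pos: [0.573, 0.0473, 0.0099]
eef_rot: [-0.0, 0.053, 0.999, -0.001]
ft_force: [0.3, -0.4, -3.3]
width: 0.0025
grip_force: 59.7
```

View pics/p6.png

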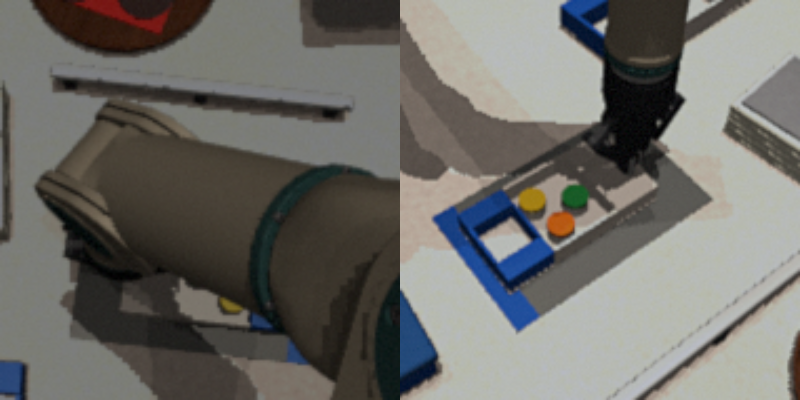

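The tray is on the mat with its blue end at the stripe and the pots inside. Releasing and withdrawing.

```bash
python3 -m crank '[{"x":0,"y":0,"z":0,"wx":0,"wy":0,"wz":0,"hand":200},{"x":0,"y":0,"z":0,"wx":0,"wy":0,"wz":0,"hand":110},{"x":0,"y":0,"z":0,"wx":0,"wy":0,"wz":0,"hand":100},{"x":0,"y":0,"z":0,"wx":0,"wy":0,"wz":0,"hand":100},{"x":0,"y":0,"z":0,"wx":0,"wy":0,"wz":0,"hand":100},{"x":0,"y":0,"z":-1,"wx":0,"wy":0,"wz":0,"hand":100},{"x":0,"y":0,"z":-3,"wx":0,"wy":0,"wz":0,"hand":100},{"x":0,"y":0,"z":-6,"wx":0,"wy":0,"wz":0,"hand":100},{"x":0,"y":0,"z":-11,"wx":0,"wy":0,"wz":0,"hand":100},{"x":0,"y":0,"z":-16,"wx":0,"wy":0,"wz":0,"hand":100},{"x":6,"y":4,"z":-18,"wx":0,"wy":0,"wz":0,"hand":100},{"x":11,"y":8,"z":-18,"wx":0,"wy":0,"wz":0,"hand":100},{"x":14,"y":13,"z":-18,"wx":0,"wy":0,"wz":0,"hand":100},{"x":15,"y":18,"z":-18,"wx":0,"wy":0,"wz":0,"hand":100},{"x":15,"y":18,"z":-18,"wx":0,"wy":0,"wz":0,"hand":100},{"x":15,"y":18,"z":-18,"wx":0,"wy":0,"wz":0,"hand":100}]'
python3 - <<'E'
from h import *
a=cam('top')['img'];b=cam('scene')['img']
cv2.imwrite('pics/p7.png',np.hstack([cv2.resize(a[75:235,195:355],(400,400)),cv2.resize(b[120:310,175:365],(400,400))]))
E
```

```text
clock: 11.82
tool_pos: [0.4422, 0.243, 0.1911]
eef_rot: [0.0, 0.052, 0.999, -0.0]
ft_force: [0.0, -0.5, 1.0]
width: 0.0518
grip_force: 0.0
```

View pics/p7.png

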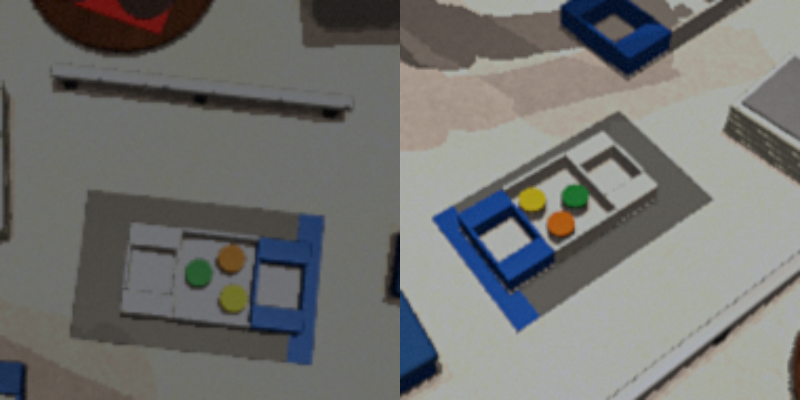

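The tray, (122–312, 225–333) in the left view, lies wholly on the mat with its blue end overlapping the stripe. All three pots are inside and the robot is clear.

```bash
python3 -c "
from rig import ctrl
print(ctrl.job_done())"
```

```text
the job is handed in; nothing more can be done
None
```

I turned the tray end for end and handed the job in: it lies wholly on the mat with its blue end at the blue stripe, the three pots are still in the middle compartment, and it took about 12 s of the 61 s allowed.

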